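# Walk the microscope power supply back against its desk rail

## Task

The heavy power supply on the lab desk has to go back into its three-sided aluminium rail: walk it forward by pushing alternately on the two bare ends of its near face, so that one end and then the other swings ahead, until its far face sits flush along the whole rail between the two end cheeks. Never press on the black socket panel in the middle of the near face, keep every swing under thirty degrees off square with the rail, keep the supply flat on its feet and leave the glove box and the tip rack beside it where they are. Finish with the supply at rest and nothing touching it.

Things in the scene. Friction and masses are not known exactly. Their poses are not given: they have to be found in the camera images.
- supply: The power supply: plain grey metal case on four 5 mm rubber feet, vent slots on top; 90 mm deep (its x), 200 mm wide (its y), 60 mm tall, about 1.35 kg, give or take a quarter. Too big to grasp: pushed. Origin: centre of the underside, on the desk. +x points out of its far face, which goes to the rail; the near face (x = -45 mm) looks to the robot; +y is its left end.
- supply_mid (a point): Middle of the supply, 32.5 mm above the desk. It slides on feet at x = +/-33, y = +/-55 mm and stays where left. A push on a bare end swings it about a point some 70 to 85 mm past the middle towards the other end: the middle advances about 70 to 85 mm per radian, the other end goes back a little. Sliding takes 5 to 15 N, less at one end; push lower than 45 mm, or it may tip.
- sockets: The black socket panel on the middle of the near face: 92 mm wide, 44 mm tall (11 to 55 mm above the desk), three round sockets standing 12 mm proud of the case. Do not press on it. Origin: the panel's middle, on the near face, 33 mm above the desk. Either side of it 54 mm of the near face is bare metal, for pushing.
- far_left (a point): Point on the upright edge at the left end of the supply's far face, 32.5 mm above the desk.
- far_right (a point): The same at the right end of the far face.
- near_left (a point): Point on the upright edge at the left end of the supply's near face, 32.5 mm above the desk: the left bare end to push is the 54 mm beside it.
- near_right (a point): The same at the right end of the near face.
- rail: The aluminium rail, fixed to the desk: a straight stop 270 mm long between two end cheeks, all 45 mm tall, 18 mm thick; the cheeks reach 60 mm from the stop towards the robot. Origin: on the desk, middle of the stop's near face; +x away from the robot, square to the stop, +y left. Home: the supply's far face on this frame's plane x = 0, with about 35 mm to spare at either end.
- glove_box: Bystander: cardboard glove box with a blue band, 200 x 110 x 75 mm, left of the rail. Origin: centre of the underside.
- tip_rack: Bystander: white pipette-tip rack, 120 x 85 x 54 mm, right of the rail. Origin: centre of the underside.
There are look-alikes about, which are no part of the job. Several things look just like the supply: the one meant starts farthest to the robot's left.

How it is judged:
By the outcome, as a careful person would: the job done as asked, in the order asked, and still so for the second after the job is handed in, with the robot touching nothing.
It also fails if it takes over 61 s, if anything falls off the work surface, if the arm or the gripper's body presses on something with over 40 N, if the wrist force passes 120 N, or if a joint passes its speed limit or range.

## Robot

A 6-joint arm with a two-finger parallel gripper is mounted at the origin on the work surface. World frame = base frame: x ahead of the robot, y to its left, z up, the work surface at z = 0. Lengths are in m, angles in rad, forces in N, time in s.
With the tool pointing down it reaches from about 0.375 to 0.975 m from the base axis. Payload 3.8 kg.
Tool frame: the origin (TCP) lies midway between the tips of the shut fingers; the grasp point (between the pads) lies 19 mm behind it; z points along the fingers, y is the direction in which the jaws open and shut (so a half turn about z gives the same grasp; the last joint's range is limited). The gripper opens to 85 mm and grips with 20 to 120 N. Pads are 22 mm wide; open, the fingers measure 114 mm over their backs; the gripper's body (76 mm by 85 mm) begins 54 mm behind the grasp point. The pads swing forward as they close: fully open they stand 13 mm farther back than shut.
Start: joints at [1.123, 0.264, 1.604, -0, 1.274, -0.037], TCP at [0.27, 0.619, 0.231] pointing down, gripper open.
Joint ranges: [-2.63, 2.63], [-0.94, 2.18], [0.31, 2.57], [-1.31, 4.45], [0, 2.66], [-2.55, 2.55]. Speed limits (rad/s): [2.57, 2.57, 3.14, 3.14, 3.14, 3.14].

## Interface

Orientations are given as a rotation vector (axis times angle).
In Python, from workcell import bot gives the robot as it stands. The module is installed in compiled form; this text tells all that it offers.
- The arm moves only by the tool play_rows, never from a script. Its argument "series" is a list of rows, each an object with "translation": the shift along the tool's x, y, z in m, a list of three; "spin": the turn about the tool's z in units of 5 degrees (1.0 is 5 degrees). In form: [{"translation": [dx, dy, dz], "spin": spin}, ...]. A call has 1 to 5 rows; each row shifts and turns the commanded pose from where the row before left it, along the tool's axes as they then stand; what a row does not reach is not made up. A row lasts 1/10 s, in which the tool goes at most 50 mm and 8.59 degrees, less where a joint would pass 70% of its speed; a pose out of reach is approached as far as the arm can. A call is refused whole if a number of a shift passes 0.05 or a number of a turn 1, either way. A call with a gripper value outside its range is refused whole. "jaw" is the gripper's target within -1 to 1 (fully open at 1, half-way at 0, shut at -1), set as the call begins (left out, the last holds). The fingers move at their own pace and stop on an object; "force" is the grip in N (left out, the last holds). Time passes only in rows, so rows that do not move let the fingers close. It gives the time, the measured TCP pose, the force and the opening at its end, in the units of the state.
- bot.read_state(): the state, without advancing time (a new reading comes with each control period).
- bot.read_camera(name): name is "scene" or "top"; returns the picture (384x512x3 uint8, blue, green, red); there is no depth.
- bot.get_calibration(name): a dict with "fov_y" (degrees; the focal length in pixels is half the picture's height over the tangent of half this angle, whatever the lens; pixels are square), "cx", "cy" (the principal point, pixels), "k1" (the pictures are not rectified: a ray, as slopes to the right and down, at radius r is drawn at 1 + k1 r^2 times it, then the intrinsics apply), "R" (3x3) and "t" (3): a world point X has camera coordinates R X + t. Camera axes: x right, y down, z forward; pixel columns grow to the right and rows downward; lengths in m; the calibration is good to about 2 mm. A picture is of the moment at which its call begins. get_calibration takes no time and is no camera call.
- bot.finish_job(): hands the job in, once; it reports no verdict.
The state is a dict: "time": time; "q": joint angles; "joint_vel": joint speeds; "joint_torque": joint torques, N m; "tool_pos": TCP position; "tcp_rot": TCP orientation; "wrist_force": force on the tool from outside, world axes, zero at the start; "torque": the same for the moment, N m; "width": opening from 0.0 (shut) to 1.0 (fully open).
Only numpy, scipy, OpenCV 4.12 (cv2) and the standard library are available. Lean on these libraries where they do the work, as an engineer would, in place of code of your own. Each camera call takes 0.05 s, during which the arm holds its last target. There are 200 camera calls.

## Working session

There is one attempt and no reset: what is moved stays moved. The work goes in short steps, Python scripts to look and compute and a tool call to move; the robot and the scene stay as the last step left them, time stands still between calls to the robot, and variables do not carry over. Pictures are saved under pics/ and viewed, about 8 in all and at most 12, crops included, and the job is handed in when it is done.

Besides the shell and the picture viewer there is one more tool, called after "Emit:" as name(argument=value, ...), one argument or row to a line, values as JSON. play_rows: Moves the arm, as the interface text tells. Its arguments: {"type":"object","properties":{"series":{"type":"array","items":{"type":"object","properties":{"translation":{"type":"array","items":{"type":"number"}},"spin":{"type":"number"}}}},"jaw":{"type":"number"},"force":{"type":"number"}},"required":["series"]}

```bash
mkdir -p pics; cat > h.py <<'E'
import numpy as np, cv2
from workcell import bot
def cal(n):
    c=bot.get_calibration(n); f=192/np.tan(np.radians(c['fov_y'])/2)
    K=np.array([[f,0,c['cx']],[0,f,c['cy']],[0,0,1]]); return K,np.array([c['k1'],0,0,0.]),np.array(c['R']),np.array(c['t'])
def ray(n,px,z):
    K,d,R,t=cal(n); u=cv2.undistortPoints(np.array(px,float).reshape(-1,1,2),K,d).reshape(-1,2)
    o=-R.T@t; v=np.c_[u,np.ones(len(u))]@R
    return o+v*((z-o[2])/v[:,2])[:,None]
def proj(n,P):
    K,d,R,t=cal(n); return cv2.projectPoints(np.array(P,float).reshape(-1,1,3),cv2.Rodrigues(R)[0],t,K,d)[0].reshape(-1,2)
E
python3 - <<'E'
from h import *
for n in ('scene','top'):
    im=bot.read_camera(n); cv2.imwrite(f'pics/{n}0.png',im); K,d,R,t=cal(n); print(n,K[0,0],d[0],-R.T@t,R[2])
s=bot.read_state(); print({k:np.round(v,3) for k,v in s.items()})
E
```

```text
scene 350.96191182683265 -0.07417994837345944 [1.17389889 0.38627154 0.96597956] [-0.53884223 -0.35259231 -0.76506713]
top 480.67697310891924 -0.11388635627786318 [ 0.26090553 -0.05295396  1.4825445 ] [ 0.18937437  0.01321126 -0.98181608]
{'time': np.float64(0.1), 'q': array([ 1.123,  0.265,  1.605,  0.   ,  1.274, -0.037]), 'joint_vel': array([-0.001, -0.   , -0.003, -0.   ,  0.001,  0.001]), 'joint_torque': array([ 0.0000e+00, -5.1670e+01, -3.6859e+01, -0.0000e+00,  6.0000e-03,
        0.0000e+00]), 'tool_pos': array([0.269, 0.618, 0.23 ]), 'tcp_rot': array([-6.410e-01, -3.075e+00,  3.000e-03]), 'wrist_force': array([-0.485, -0.16 ,  0.098]), 'torque': array([0.038, 0.028, 0.001]), 'width': np.float64(1.0)}
```

View pics/top0.png

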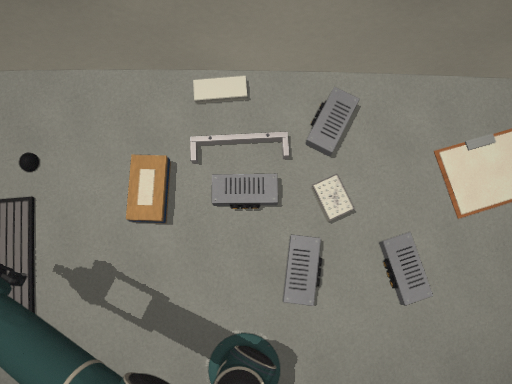

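View pics/scene0.png

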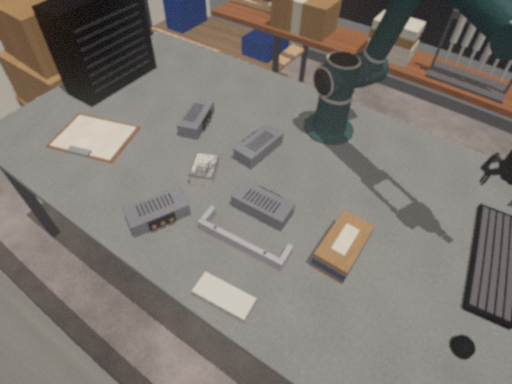

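The top view shows four grey boxes: (245,188), (333,121), (303,270) and (406,268). The leftmost, (245,188), lies in front of the rail (240,140), so it is the one meant. The brown box at (148,188) is the glove box and (333,198) is the tip rack. Next I'll take a close crop and measure corners.

```bash
cat >> h.py <<'E'
def supply(im,win,z=0.065,save=None):
    # top face of the supply: brightness mask of blue-grey metal
    x0,y0,x1,y1=win; c=im[y0:y1,x0:x1].astype(int)
    hsv=cv2.cvtColor(im[y0:y1,x0:x1],cv2.COLOR_BGR2HSV)
    return c,hsv
E
python3 - <<'E'
from h import *
im=cv2.imread('pics/top0.png')
c=im[120:225,175:345]; cv2.imwrite('pics/crop0.png',cv2.resize(c,None,fx=4.7,fy=4.7,interpolation=cv2.INTER_CUBIC))
for p in [(220,200),(270,190),(245,200),(230,160),(200,180),(240,138),(290,200),(245,210),(260,206)]: print(p,im[p[1],p[0]])
E
```

```text
(220, 200) [132 132 135]
(270, 190) [130 131 133]
(245, 200) [130 131 134]
(230, 160) [118 129 130]
(200, 180) [120 131 132]
(240, 138) [182 189 198]
(290, 200) [122 132 135]
(245, 210) [119 129 131]
(260, 206) [68 73 74]
```

View pics/crop0.png

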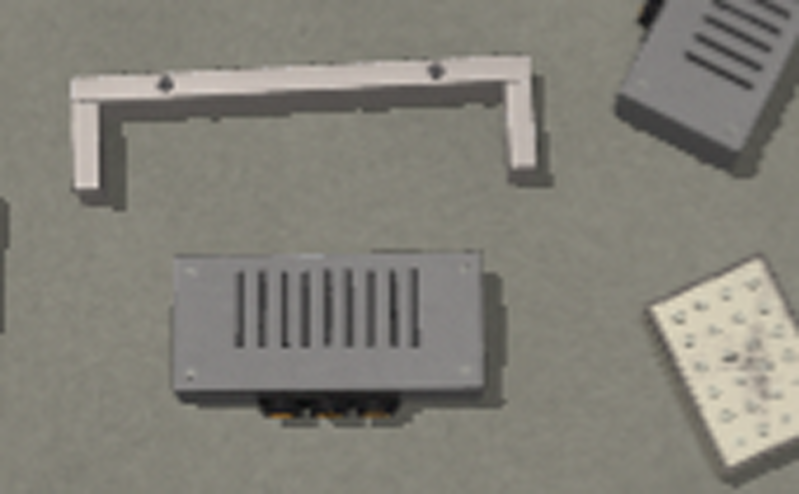

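```bash
sed -i '/^def supply/,$d' h.py; cat >> h.py <<'E'
def blob(m,seed):
    m=cv2.morphologyEx(m.astype(np.uint8),cv2.MORPH_OPEN,np.ones((2,2)))
    cs,_=cv2.findContours(m,cv2.RETR_EXTERNAL,cv2.CHAIN_APPROX_NONE)
    cs=[c for c in cs if cv2.contourArea(c)>60]
    return min(cs,key=lambda c:abs(cv2.pointPolygonTest(c,seed,True)) if cv2.pointPolygonTest(c,seed,False)<0 else -1e3)[:,0,:]
def masks(im):
    b,g,r=[cv2.GaussianBlur(im,(3,3),0)[:,:,i].astype(int) for i in range(3)]
    return (g>112)&(g-b<5)&(g<160)&(r-g<8),(g>160)&(r-b<30)
def supply(im,seed):
    c=cv2.morphologyEx(masks(im)[0].astype(np.uint8),cv2.MORPH_CLOSE,np.ones((3,3)))
    w=ray('top',blob(c,seed),0.065)[:,:2]
    (cx,cy),(a,b),th=cv2.minAreaRect((w*1000).astype(np.float32))
    if a>b: a,b,th=b,a,th-90      # a depth (x), b width
    while th>45: th-=180
    while th<-135: th+=180
    return np.array([cx,cy])/1000,th,(a,b)
E
python3 - <<'E'
from h import *
im=cv2.imread('pics/top0.png')
print(supply(im,(220,200)))
w=ray('top',blob(masks(im)[1],(240,138)),0.045)[:,:2]
print('rail',cv2.minAreaRect((w*1000).astype(np.float32)), cv2.boxPoints(cv2.minAreaRect((w*1000).astype(np.float32))))
# hand-read corners from the crop (scale 4.7, offset 175,120)
f=lambda l:[(175+(u+.5)/4.7-.5,120+(v+.5)/4.7-.5) for u,v in l]
print('sup corners',ray('top',f([(174,256),(482,252),(483,385),(175,390)]),.065).round(3))
print('rail FL FR, inner NL NR, cheek tips L(2) R(2)',ray('top',f([(72,78),(530,57),(99,101),(506,82),(75,189),(99,189),(513,168),(537,166)]),.045).round(3))
print('glove',ray('top',[(134,155),(168,156),(163,221),(127,219)],.075).round(3))
print('rack',ray('top',[(313,183),(337,176),(354,210),(330,220)],.054).round(3))
E
```

```text
(array([0.533672  , 0.00791833]), 2.0859105587005615, (85.67936706542969, 195.20361328125))
rail ((700.0916748046875, 31.546451568603516), (14.970102310180664, 165.58380126953125), 3.925471544265747) [[686.95636  113.6317  ]
 [698.29205  -51.56363 ]
 [713.227    -50.538795]
 [701.8913   114.65653 ]]
sup corners [[ 0.576  0.111  0.065]
 [ 0.582 -0.087  0.065]
 [ 0.496 -0.089  0.065]
 [ 0.489  0.107  0.065]]
rail FL FR, inner NL NR, cheek tips L(2) R(2) [[ 0.701  0.187  0.045]
 [ 0.72  -0.118  0.045]
 [ 0.685  0.168  0.045]
 [ 0.703 -0.102  0.045]
 [ 0.625  0.181  0.045]
 [ 0.625  0.165  0.045]
 [ 0.644 -0.107  0.045]
 [ 0.646 -0.123  0.045]]
glove [[0.63  0.351 0.075]
 [0.628 0.246 0.075]
 [0.429 0.249 0.075]
 [0.432 0.358 0.075]]
rack [[ 0.557 -0.196  0.054]
 [ 0.58  -0.27   0.054]
 [ 0.476 -0.32   0.054]
 [ 0.444 -0.247  0.054]]
```

The crop confirms a grey vented box with the black sockets on its near face. Measured values:
- **Supply:** centre about (0.535, 0.010), yaw about 2°, 198 x 87 mm against the stated 200 x 90.
- **Rail:** origin about (0.694, 0.033), yaw 3.8°, stop 270.6 mm long.

So it needs to advance about 115 mm. I'll approach the left end with the fingers shut.

Emit:
play_rows(
  series=[
    {"translation": [-0.029,-0.0323,0],"spin": 0},
    {"translation": [-0.029,-0.0323,0],"spin": 0},
    {"translation": [-0.029,-0.0323,0],"spin": 0},
    {"translation": [-0.029,-0.0323,0],"spin": 0},
    {"translation": [-0.029,-0.0323,0],"spin": 0},
  ],
  jaw=-1,
  force=40,
)

```text
time: 0.6
tool_pos: [0.338, 0.411, 0.2307]
tcp_rot: [-0.64, -3.075, 0.001]
wrist_force: [1.3, 0.7, -0.1]
width: 0.143
```

Emit:
play_rows(
  series=[
    {"translation": [-0.029,-0.0323,0],"spin": 0},
    {"translation": [-0.029,-0.0323,0],"spin": 0},
    {"translation": [-0.029,-0.0323,0],"spin": 0},
    {"translation": [-0.029,-0.0323,0],"spin": 0},
    {"translation": [-0.029,-0.0323,0],"spin": 0},
  ],
)

```text
time: 1.1
tool_pos: [0.4063, 0.2051, 0.231]
tcp_rot: [-0.64, -3.076, 0.0]
wrist_force: [0.8, 0.6, -0.3]
width: 0.002
```

Emit:
play_rows(
  series=[
    {"translation": [-0.029,-0.0323,0],"spin": 0},
    {"translation": [-0.029,-0.0323,0],"spin": 0},
    {"translation": [-0.029,-0.0323,0],"spin": 0},
    {"translation": [0,0,0.02],"spin": -1},
    {"translation": [0,0,0.03],"spin": -1},
  ],
)

```text
time: 1.6
tool_pos: [0.4496, 0.0818, 0.1826]
tcp_rot: [0.37, 3.115, 0.002]
wrist_force: [-0.0, 0.6, 0.4]
width: -0.0
```

Emit:
play_rows(
  series=[
    {"translation": [0,0,0.03],"spin": -1},
    {"translation": [0,0,0.03],"spin": -1},
    {"translation": [0,0,0.03],"spin": -1},
    {"translation": [0,0,0.03],"spin": 0},
    {"translation": [0,0,0],"spin": 0},
  ],
)

```text
time: 2.1
tool_pos: [0.4428, 0.0827, 0.0569]
tcp_rot: [0.04, -3.131, 0.002]
wrist_force: [0.2, -0.5, -0.9]
width: -0.001
```

```bash
python3 - <<'E'
from h import *
a=bot.read_camera('scene'); b=bot.read_camera('top'); 
cv2.imwrite('pics/both1.png',np.vstack([cv2.resize(a[150:290,170:370],None,fx=2.1,fy=2.1),cv2.resize(b[100:240,150:350],None,fx=2.1,fy=2.1)]))
s=bot.read_state(); print({k:np.round(s[k],3) for k in('time','tool_pos','tcp_rot','wrist_force','width')})
cv2.imwrite('pics/s1.png',a);cv2.imwrite('pics/t1.png',b)
E
```

```text
{'time': np.float64(2.2), 'tool_pos': array([0.447, 0.083, 0.061]), 'tcp_rot': array([ 0.04 , -3.139,  0.   ]), 'wrist_force': array([-0.142, -0.57 , -0.095]), 'width': np.float64(-0.001)}
```

View pics/both1.png

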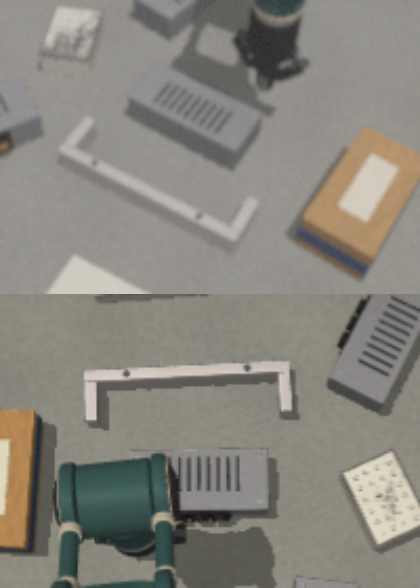

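The scene view sees the whole supply behind the rail, with its far-left top corner near crop (232,153). The top view is blocked by the arm, so I'll track with the scene camera. Next I'll check that its mask agrees with the first measurement.

```bash
cat > trk.py <<'E'
from h import *
RO=np.array([.694,.033]); RY=np.radians(3.8)
def rot(a): return np.array([[np.cos(a),-np.sin(a)],[np.sin(a),np.cos(a)]])
def mask(im,full=False):
    b,g,r=[cv2.GaussianBlur(im,(3,3),0)[:,:,i].astype(int) for i in range(3)]
    return ((g-b<3)&(g>108)&(g<165)).astype(np.uint8)
def track(im,n='scene',guess=(.535,.01)):
    seed=tuple(map(float,proj(n,[[*guess,.065]])[0]))
    m=cv2.morphologyEx(cv2.morphologyEx(mask(im),cv2.MORPH_CLOSE,np.ones((5,5))),cv2.MORPH_OPEN,np.ones((5,5)))
    c=blob(m,seed); w=ray(n,c,.065)[:,:2]
    (cx,cy),(a,b),th=cv2.minAreaRect((w*1000).astype(np.float32))
    if a>b: a,b,th=b,a,th+90
    th=(th+90)%180-90
    return np.array([cx,cy])/1000,th,(a,b),m
def show(c,th):
    d=rot(-RY)@(c-RO); print('world',c.round(4),'yaw %.1f'%th,'| rail x %.1f (gap %.1f) y %.1f yaw %.1f'%(d[0]*1e3,-45-d[0]*1e3,d[1]*1e3,th-3.8))
E
python3 - <<'E'
from trk import *
a=cv2.imread('pics/s1.png')
P=[[.535,.01,.065],[.50,.09,.065],[.57,-.07,.065],[.58,.05,.03],[.58,-.05,.03],[.62,.0,0],[.45,.15,0],[.55,.15,0]]
for p,q in zip(P,proj('scene',P)): print(p,q.round(),cv2.GaussianBlur(a,(3,3),0)[int(q[1]),int(q[0])])
c,th,s,m=track(a); show(c,th); print(s)
E
```

```text
[0.535, 0.01, 0.065] [263. 198.] [119 117 119]
[0.5, 0.09, 0.065] [289. 203.] [139 137 140]
[0.57, -0.07, 0.065] [237. 194.] [146 144 146]
[0.58, 0.05, 0.03] [265. 219.] [97 96 97]
[0.58, -0.05, 0.03] [240. 205.] [98 97 98]
[0.62, 0.0, 0] [245. 225.] [143 147 150]
[0.45, 0.15, 0] [309. 213.] [139 145 148]
[0.55, 0.15, 0] [295. 233.] [143 148 151]
world [0.5401 0.0213] yaw 4.9 | rail x -154.4 (gap 109.4) y -1.5 yaw 1.1
(102.59602355957031, 213.0544891357422)
```

Emit:
play_rows(
  series=[
    {"translation": [0,0,0.02],"spin": 0},
    {"translation": [0,0,0.019],"spin": 0},
    {"translation": [-0.01,0,0],"spin": 0},
    {"translation": [0,0,0],"spin": 0},
  ],
)

```text
time: 2.6
tool_pos: [0.4607, 0.0839, 0.0244]
tcp_rot: [-0.04, 3.137, 0.001]
wrist_force: [1.1, 0.9, 0.3]
width: 0.003
```

```bash
sed -i 's/(g-b<3)&(g>108)&(g<165)/(g-b<1)\&(g>120)\&(g<165)/' trk.py
python3 - <<'E'
from trk import *
a=cv2.imread('pics/s1.png')
c,th,s,m=track(a); show(c,th); print(s)
v=a.copy(); v[m>0]=(0,0,255)
cv2.imwrite('pics/m1.png',cv2.resize(np.hstack([v[160:260,200:330],a[160:260,200:330]]),None,fx=3,fy=3,interpolation=0))
b=cv2.imread('pics/top0.png')
R=ray('scene',[(200,213),(210,208)],.045);print(R)
E
```

```text
world [0.5409 0.0183] yaw 2.0 | rail x -153.8 (gap 108.8) y -4.5 yaw -1.8
(89.19486236572266, 196.57643127441406)
[[ 0.69125304 -0.13215175  0.045     ]
 [ 0.65615874 -0.11843849  0.045     ]]
```

View pics/m1.png

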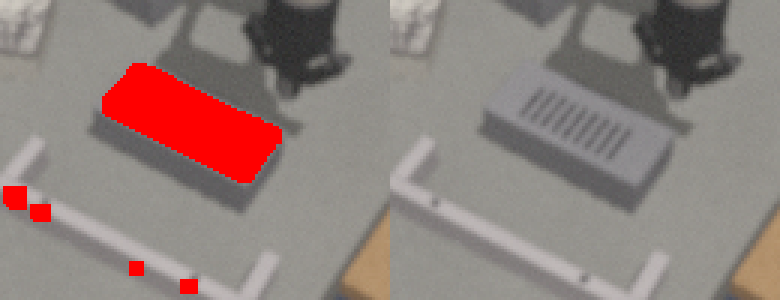

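The mask fits the top face (89 x 197 mm, yaw 2.0°). The two cameras disagree by 5–8 mm on its centre, so I'll measure the rail in the scene view too and compare within that camera.

```bash
python3 - <<'E'
from trk import *
a=cv2.imread('pics/s1.png'); g=cv2.GaussianBlur(a,(3,3),0).astype(int)
m=((g[:,:,1]>160)&(g[:,:,2]-g[:,:,1]>0)).astype(np.uint8); 
c=blob(cv2.morphologyEx(m,cv2.MORPH_CLOSE,np.ones((5,5))),(240.,235.))
f=np.zeros_like(m); cv2.drawContours(f,[c.reshape(-1,1,2)],-1,1,-1)
print(c.min(0),c.max(0))
up=[(u,np.argmax(f[:,u])-.5) for u in range(c[:,0].min(),c[:,0].max())]
up=[(u,v) for u,v in up if 216<u<272]
w=ray('scene',up,.045)[:,:2]; vx,vy,x0,y0=cv2.fitLine(w.astype(np.float32),cv2.DIST_HUBER,0,.01,.01).ravel()
print('near edge line yaw',np.degrees(np.arctan(-vx/vy)),'x at y=.033:',x0+vx/vy*(.033-y0),'res',np.std(w[:,0]-(x0+vx/vy*(w[:,1]-y0))))
# cheek inner faces: crop columns
hull=cv2.convexHull(c.reshape(-1,1,2))[:,0]; print(ray('scene',hull,.045)[:,:2].round(3).tolist())
for n,fn,gs in (('top','top0',(.535,.01)),):
    t=cv2.imread('pics/top0.png'); c,th,s,_=track(t,'top',gs); show(c,th); print(s)
E
```

```text
[200 207] [293 264]
near edge line yaw 4.69343 x at y=.033: 0.6941619 res 0.0016421729681211773
[[0.645, -0.11], [0.623, 0.177], [0.625, 0.181], [0.631, 0.185], [0.695, 0.188], [0.7, 0.181], [0.704, 0.141], [0.71, 0.047], [0.716, -0.038], [0.72, -0.104], [0.719, -0.109], [0.713, -0.114], [0.695, -0.116], [0.666, -0.119], [0.651, -0.118]]
world [ 0.5226 -0.0543] yaw -89.1 | rail x -176.9 (gap 131.9) y -75.7 yaw -92.9
(29.966463088989258, 39.691673278808594)
```

The rail agrees between the two cameras (origin within 1 mm, yaw about 4°). I'll use contact to settle the supply's position. First push is on the left end.

Emit:
play_rows(
  series=[
    {"translation": [-0.007,0,0],"spin": 0},
    {"translation": [-0.006,0,0],"spin": 0},
    {"translation": [-0.005,0,0],"spin": 0},
  ],
)

```text
time: 2.9
tool_pos: [0.4772, 0.0842, 0.0234]
tcp_rot: [-0.04, 3.139, 0.0]
wrist_force: [-0.6, 0.3, 0.0]
width: -0.001
```

Emit:
play_rows(
  series=[
    {"translation": [-0.006,0.001,0],"spin": 0.3},
    {"translation": [-0.008,0.0023,0],"spin": 0.6},
    {"translation": [-0.008,0.0023,0],"spin": 0.6},
  ],
)

```text
time: 3.2
tool_pos: [0.493, 0.0897, 0.0215]
tcp_rot: [-0.17, -3.126, 0.001]
wrist_force: [-12.6, 3.6, 9.0]
width: 0.003
```

```bash
cat > look.py <<'E'
from trk import *
import sys
g=tuple(map(float,sys.argv[1:3])); im=bot.read_camera('scene'); c,th,s,m=track(im,'scene',g); 
show(c,th); print('size',np.round(s)); st=bot.read_state()
r=cv2.Rodrigues(np.array(st['tcp_rot']))[0]; psi=np.arctan2(-r[0,1],r[1,1]); p=np.array(st['tool_pos'])
d=rot(-np.radians(th))@(p[:2]-c); print('t %.2f'%st['time'],'tool',p.round(4),'psi %.1f'%np.degrees(psi),'in body mm',(d*1e3).round(1),'F',np.round(st['wrist_force'],1))
if len(sys.argv)>3: cv2.imwrite(f'pics/{sys.argv[3]}.png',cv2.resize(im[140:290,170:370],None,fx=3,fy=3))
E
sed -i 's/RY=np.radians(3.8)/RY=np.radians(4.0)/; s/th-3.8/th-4.0/' trk.py
python3 look.py .545 .01
```

```text
world [0.5491 0.0163] yaw -3.0 | rail x -145.7 (gap 100.7) y -6.6 yaw -7.0
size [ 84. 196.]
t 3.25 tool [0.4958 0.09   0.0218] psi -6.4 in body mm [-57.2  70.8] F [-2.8  2.4 -1.8]
```

Emit:
play_rows(
  series=[
    {"translation": [-0.008,0.002,0],"spin": 0.2},
    {"translation": [-0.008,0.002,0],"spin": 0.5},
    {"translation": [-0.008,0.002,0],"spin": 0.6},
    {"translation": [0,0,0],"spin": 0},
  ],
)

```text
time: 3.65
tool_pos: [0.5209, 0.0928, 0.0216]
tcp_rot: [-0.346, -3.119, -0.0]
wrist_force: [-3.2, 2.9, 0.6]
width: 0.002
```

```bash
python3 look.py .555 .012
```

```text
world [0.5617 0.0119] yaw -14.5 | rail x -133.5 (gap 88.5) y -11.8 yaw -18.5
size [ 84. 197.]
t 3.70 tool [0.5209 0.0928 0.0216] psi -12.6 in body mm [-59.7  68.1] F [-3.   3.5 -0.7]
```

Emit:
play_rows(
  series=[
    {"translation": [0.03,0,0],"spin": 0.4},
    {"translation": [0.008,-0.036,0],"spin": 0},
    {"translation": [0,-0.045,0],"spin": 0},
    {"translation": [0,-0.045,0],"spin": 0},
    {"translation": [0,-0.02,0],"spin": 0},
  ],
)

```text
time: 4.2
tool_pos: [0.448, -0.0433, 0.0226]
tcp_rot: [0.399, 3.115, -0.002]
wrist_force: [0.3, 1.0, 1.0]
width: 0.004
```

Emit:
play_rows(
  series=[
    {"translation": [-0.018,0,0],"spin": 0},
    {"translation": [-0.012,0,0],"spin": 0},
    {"translation": [-0.007,0,0],"spin": 0},
  ],
)

```text
time: 4.5
tool_pos: [0.4839, -0.0503, 0.0226]
tcp_rot: [-0.397, -3.113, 0.001]
wrist_force: [-13.2, 0.7, 9.1]
width: -0.001
```

```bash
python3 look.py .56 .012
```

```text
world [0.5598 0.0121] yaw -14.1 | rail x -135.3 (gap 90.3) y -11.5 yaw -18.1
size [ 89. 198.]
t 4.55 tool [ 0.4841 -0.0501  0.0223] psi -14.5 in body mm [-58.3 -78.7] F [-4.4 -1.3  2.2]
```

Emit:
play_rows(
  series=[
    {"translation": [-0.008,-0.0022,0],"spin": -0.6},
    {"translation": [-0.008,-0.0022,0],"spin": -0.6},
    {"translation": [-0.008,-0.0022,0],"spin": -0.6},
    {"translation": [-0.008,-0.0022,0],"spin": -0.6},
    {"translation": [-0.008,-0.0022,0],"spin": -0.6},
  ],
)

```text
time: 5.05
tool_pos: [0.5178, -0.0662, 0.0213]
tcp_rot: [0.019, -3.131, -0.0]
wrist_force: [-12.4, -2.0, 9.3]
width: -0.002
```

```bash
python3 look.py .57 .012
```

```text
world [0.5768 0.013 ] yaw 0.3 | rail x -118.3 (gap 73.3) y -11.8 yaw -3.7
size [ 90. 197.]
t 5.10 tool [ 0.5204 -0.0667  0.0216] psi 0.8 in body mm [-56.9 -79.3] F [-2.5 -2.3 -1.8]
```

Emit:
play_rows(
  series=[
    {"translation": [-0.008,-0.002,0],"spin": -0.6},
    {"translation": [-0.008,-0.002,0],"spin": -0.6},
    {"translation": [-0.008,-0.002,0],"spin": -0.6},
    {"translation": [-0.008,-0.002,0],"spin": -0.6},
    {"translation": [-0.008,-0.002,0],"spin": -0.6},
  ],
)

```text
time: 5.6
tool_pos: [0.5597, -0.0723, 0.0213]
tcp_rot: [0.428, -3.104, -0.0]
wrist_force: [-9.6, -4.1, 5.0]
width: 0.004
```

Emit:
play_rows(
  series=[
    {"translation": [-0.007,-0.002,0],"spin": -0.6},
    {"translation": [-0.004,0,0],"spin": 0},
    {"translation": [0.03,0,0],"spin": 0},
    {"translation": [0.01,0.02,0],"spin": 0},
    {"translation": [0,0.045,0],"spin": 0},
  ],
)

```text
time: 6.1
tool_pos: [0.5157, -0.0231, 0.0223]
tcp_rot: [-0.499, 3.101, -0.002]
wrist_force: [0.2, 0.8, -0.5]
width: -0.001
```

```bash
python3 look.py .59 .012 v4
```

```text
world [0.6028 0.0233] yaw 21.1 | rail x -91.6 (gap 46.6) y -3.3 yaw 17.1
size [ 91. 197.]
t 6.15 tool [ 0.5119 -0.0166  0.0214] psi 18.4 in body mm [-99.2  -4.4] F [-3.9  3.6  0.3]
```

View pics/v4.png

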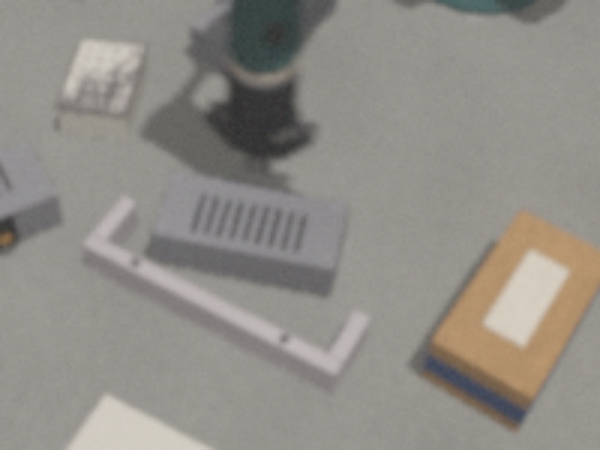

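Viewed: the supply is swung right-end-ahead about 17° with its far-right corner at crop (150,250), clear of the stop, and the box and rack are untouched. Now the left end.

Emit:
play_rows(
  series=[
    {"translation": [0,0.035,0],"spin": -0.5},
    {"translation": [-0.01,0.043,0],"spin": 0},
    {"translation": [-0.018,0,0],"spin": 0},
    {"translation": [-0.01,0,0],"spin": 0},
    {"translation": [-0.005,0,0],"spin": 0},
  ],
)

```text
time: 6.65
tool_pos: [0.5257, 0.0676, 0.0215]
tcp_rot: [0.573, -3.079, -0.002]
wrist_force: [-13.7, -1.0, 10.2]
width: 0.0
```

Emit:
play_rows(
  series=[
    {"translation": [-0.008,0.002,0],"spin": 0.6},
    {"translation": [-0.008,0.002,0],"spin": 0.6},
    {"translation": [-0.008,0.002,0],"spin": 0.6},
    {"translation": [-0.008,0.002,0],"spin": 0.6},
    {"translation": [-0.008,0.002,0],"spin": 0.6},
  ],
)

```text
time: 7.15
tool_pos: [0.5607, 0.0866, 0.0213]
tcp_rot: [0.16, -3.127, 0.0]
wrist_force: [-13.2, 0.8, 9.4]
width: 0.001
```

```bash
python3 look.py .62 .02
```

```text
world [0.6266 0.0233] yaw 4.4 | rail x -67.9 (gap 22.9) y -5.0 yaw 0.4
size [ 86. 196.]
t 7.20 tool [0.5632 0.0871 0.0215] psi 5.7 in body mm [-58.3  68.5] F [-3.4  1.8 -2.3]
```

Emit:
play_rows(
  series=[
    {"translation": [-0.008,0.002,0],"spin": 0.6},
    {"translation": [-0.008,0.002,0],"spin": 0.6},
    {"translation": [0.03,0,0],"spin": 0},
    {"translation": [0.008,-0.034,0],"spin": 0},
    {"translation": [0,-0.045,0],"spin": 0},
  ],
)

```text
time: 7.7
tool_pos: [0.5418, 0.0135, 0.0219]
tcp_rot: [0.005, -3.141, -0.0]
wrist_force: [0.9, -1.0, -0.2]
width: -0.001
```

```bash
python3 look.py .63 .022
```

```text
world [0.6625 0.0322] yaw -3.5 | rail x -31.5 (gap -13.5) y 1.4 yaw -7.5
size [144. 242.]
t 7.75 tool [0.5426 0.0068 0.0222] psi 0.0 in body mm [-118.   -32.8] F [-0.2 -4.7  0.6]
```

```bash
python3 - <<'E'
s=open('trk.py').read()
s=s.replace("    c=blob(m,seed)","""    if n=='scene':
        poly=np.array([[-.064,.133],[-.064,.2],[.06,.2],[.06,-.2],[-.064,-.2],[-.064,-.133],[-.004,-.133],[-.004,.133]])@rot(RY).T+RO
        cv2.fillPoly(m,[proj(n,np.c_[poly,np.full(8,.045)]).round().astype(int)],0)
    c=blob(m,seed)""")
open('trk.py','w').write(s)
E
python3 look.py .63 .022 v5
```

```text
world [0.6413 0.0217] yaw -3.5 | rail x -53.3 (gap 8.3) y -7.6 yaw -7.5
size [103. 208.]
t 7.80 tool [0.5432 0.009  0.0224] psi -0.2 in body mm [-97.2 -18.6] F [-0.2  0.3  0.2]
```

```bash
python3 - <<'E'
s=open('trk.py').read()
a=s.index("    m=cv2.morph"); b=s.index("    if n=='scene'"); c=s.index("    c=blob")
s=s[:a]+"    m=mask(im)\n"+s[b:c]+"    m=cv2.morphologyEx(cv2.morphologyEx(m,cv2.MORPH_CLOSE,np.ones((5,5))),cv2.MORPH_OPEN,np.ones((5,5)))\n"+s[c:]
s=s.replace('-.004','-.008').replace('.133','.128').replace('-.064','-.07')
open('trk.py','w').write(s)
E
cat >> look.py <<'E'
v=im.copy(); v[m>0]=(0,0,255); cv2.imwrite('pics/mask.png',cv2.resize(np.hstack([v[170:280,190:320],im[170:280,190:320]]),None,fx=3,fy=3,interpolation=0))
E
python3 look.py .63 .022
```

```text
world [0.6339 0.0226] yaw -2.6 | rail x -60.7 (gap 15.7) y -6.2 yaw -6.6
size [ 89. 197.]
t 7.85 tool [0.5435 0.0106 0.0225] psi -0.2 in body mm [-89.8 -16. ] F [0.5 1.  0.6]
```

View pics/mask.png

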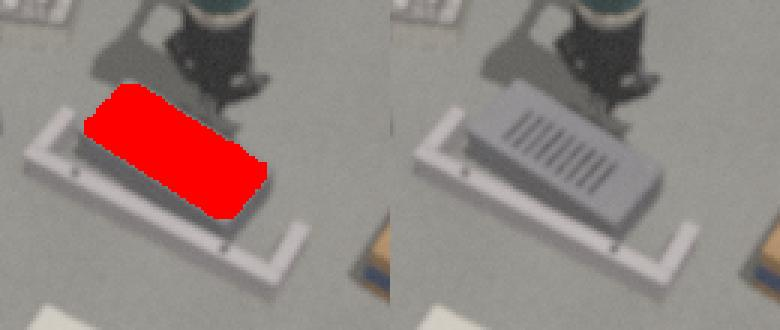

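The mask is clean again (89 x 197 mm): the gap at the middle is 15.7 mm with the left end ahead 6.6°. Next push is on the right end.

Emit:
play_rows(
  series=[
    {"translation": [0,-0.03,0],"spin": 0.5},
    {"translation": [0,-0.031,0],"spin": 0},
    {"translation": [-0.016,0,0],"spin": 0},
    {"translation": [-0.01,0,0],"spin": 0},
    {"translation": [-0.005,0,0],"spin": 0},
  ],
)

```text
time: 8.35
tool_pos: [0.5719, -0.0491, 0.0223]
tcp_rot: [-0.068, -3.137, 0.0]
wrist_force: [-11.9, -1.9, 7.7]
width: -0.002
```

Emit:
play_rows(
  series=[
    {"translation": [-0.007,-0.002,0],"spin": -0.5},
    {"translation": [-0.007,-0.002,0],"spin": -0.5},
    {"translation": [-0.006,-0.001,0],"spin": -0.5},
    {"translation": [0,0,0],"spin": 0},
  ],
)

```text
time: 8.75
tool_pos: [0.59, -0.054, 0.0214]
tcp_rot: [0.14, -3.133, 0.001]
wrist_force: [-5.4, -3.4, 2.8]
width: -0.005
```

```bash
python3 look.py .64 .022
```

```text
world [0.6442 0.0202] yaw 5.9 | rail x -50.6 (gap 5.6) y -9.3 yaw 1.9
size [ 91. 207.]
t 8.80 tool [ 0.5901 -0.054   0.0214] psi 5.1 in body mm [-61.4 -68.2] F [-5.3 -3.6  1.6]
```

Emit:
play_rows(
  series=[
    {"translation": [0.028,0,0],"spin": 0},
    {"translation": [0.007,0.03,0],"spin": 0},
    {"translation": [0,0.045,0],"spin": 0},
    {"translation": [0,0.045,0],"spin": 0},
    {"translation": [0,0.022,0],"spin": 0},
  ],
)

```text
time: 9.3
tool_pos: [0.5445, 0.0879, 0.0223]
tcp_rot: [0.141, -3.138, -0.001]
wrist_force: [-0.2, -0.1, 0.1]
width: 0.001
```

```bash
python3 look.py .645 .022
```

```text
world [0.6439 0.0235] yaw 5.2 | rail x -50.6 (gap 5.6) y -6.0 yaw 1.2
size [ 89. 202.]
t 9.35 tool [0.5444 0.0898 0.0223] psi 5.2 in body mm [-93.1  75.1] F [0.4 3.1 0.4]
```

Emit:
play_rows(
  series=[
    {"translation": [-0.016,0,0],"spin": 0},
    {"translation": [-0.01,0,0],"spin": 0},
    {"translation": [-0.005,0,0],"spin": 0},
    {"translation": [-0.004,0,0],"spin": 0},
    {"translation": [0,0,0],"spin": 0},
  ],
)

```text
time: 9.85
tool_pos: [0.5785, 0.0868, 0.0218]
tcp_rot: [0.135, -3.135, -0.0]
wrist_force: [-3.7, 0.8, 1.5]
width: 0.004
```

```bash
python3 look.py .645 .022
```

```text
world [0.6464 0.0199] yaw 5.4 | rail x -48.4 (gap 3.4) y -9.7 yaw 1.4
size [ 92. 205.]
t 9.90 tool [0.5786 0.0868 0.0217] psi 4.9 in body mm [-61.3  73. ] F [-3.4  0.4  2.2]
```

Emit:
play_rows(
  series=[
    {"translation": [-0.004,0.001,0],"spin": 0.3},
    {"translation": [-0.004,0.001,0],"spin": 0.3},
    {"translation": [0,0,0],"spin": 0},
  ],
)

```text
time: 10.2
tool_pos: [0.5846, 0.0895, 0.0215]
tcp_rot: [0.051, -3.135, -0.0]
wrist_force: [-8.4, 2.2, 5.6]
width: -0.004
```

```bash
python3 look.py .648 .022
```

```text
world [0.6482 0.0202] yaw 3.6 | rail x -46.6 (gap 1.6) y -9.6 yaw -0.4
size [ 91. 204.]
t 10.25 tool [0.5846 0.0895 0.0215] psi 1.9 in body mm [-59.2  73.1] F [-8.2  1.3  5.7]
```

Emit:
play_rows(
  series=[
    {"translation": [-0.003,0.0005,0],"spin": 0},
    {"translation": [-0.002,0,0],"spin": 0},
    {"translation": [0,0,0],"spin": 0},
  ],
)

```text
time: 10.55
tool_pos: [0.5879, 0.0903, 0.0214]
tcp_rot: [0.052, -3.131, -0.0]
wrist_force: [-12.1, 2.5, 9.4]
width: 0.003
```

Emit:
play_rows(
  series=[
    {"translation": [-0.002,0,0],"spin": 0},
    {"translation": [-0.002,0,0],"spin": 0},
    {"translation": [0,0,0],"spin": 0},
  ],
)

```text
time: 10.85
tool_pos: [0.5877, 0.0903, 0.0214]
tcp_rot: [0.052, -3.123, 0.0]
wrist_force: [-23.9, 2.6, 20.4]
width: -0.0
```

The left end met the stop: force rose to 24 N with no motion, and its near face is at the expected home distance (102 mm against 101.5). Now the right end.

Emit:
play_rows(
  series=[
    {"translation": [0.032,0,0],"spin": 0},
    {"translation": [0.008,-0.03,0],"spin": 0},
    {"translation": [0,-0.045,0],"spin": 0},
    {"translation": [0,-0.045,0],"spin": 0},
    {"translation": [0,-0.027,0],"spin": 0},
  ],
)

```text
time: 11.35
tool_pos: [0.5621, -0.0609, 0.0227]
tcp_rot: [-0.051, 3.139, -0.002]
wrist_force: [-1.2, -0.0, -0.1]
width: -0.004
```

Emit:
play_rows(
  series=[
    {"translation": [-0.015,0,0],"spin": 0},
    {"translation": [-0.01,0,0],"spin": 0},
    {"translation": [-0.005,0,0],"spin": -0.2},
    {"translation": [0,0,0],"spin": 0},
  ],
)

```text
time: 11.75
tool_pos: [0.5907, -0.057, 0.0218]
tcp_rot: [0.084, -3.137, 0.001]
wrist_force: [-2.1, -1.4, 2.1]
width: -0.0
```

```bash
python3 look.py .648 .022
```

```text
world [0.649  0.0227] yaw 1.9 | rail x -45.6 (gap 0.6) y -7.2 yaw -2.1
size [ 91. 206.]
t 11.80 tool [ 0.5907 -0.0567  0.0217] psi 3.1 in body mm [-60.9 -77.4] F [-3.  -1.7  1.1]
```

Emit:
play_rows(
  series=[
    {"translation": [-0.003,0,0],"spin": -0.1},
    {"translation": [-0.003,0,0],"spin": -0.1},
    {"translation": [0,0,0],"spin": 0},
  ],
)

```text
time: 12.1
tool_pos: [0.595, -0.0567, 0.0214]
tcp_rot: [0.112, -3.134, 0.001]
wrist_force: [-7.7, -4.8, 3.5]
width: 0.002
```

Emit:
play_rows(
  series=[
    {"translation": [-0.003,0,0],"spin": 0},
    {"translation": [-0.002,0,0],"spin": 0},
    {"translation": [0,0,0],"spin": 0},
  ],
)

```text
time: 12.4
tool_pos: [0.5996, -0.0564, 0.0213]
tcp_rot: [0.112, -3.133, 0.002]
wrist_force: [-8.0, -6.3, 3.7]
width: 0.003
```

```bash
python3 look.py .648 .022
```

```text
world [0.6527 0.0227] yaw 3.8 | rail x -41.9 (gap -3.1) y -7.4 yaw -0.2
size [ 90. 208.]
t 12.45 tool [ 0.5996 -0.0564  0.0213] psi 4.1 in body mm [-58.1 -75.5] F [-7.9 -5.4  4.1]
```

Emit:
play_rows(
  series=[
    {"translation": [-0.002,0,0],"spin": 0},
    {"translation": [0,0,0],"spin": 0},
  ],
)

```text
time: 12.65
tool_pos: [0.5995, -0.0564, 0.0213]
tcp_rot: [0.112, -3.129, 0.001]
wrist_force: [-14.5, -6.4, 9.3]
width: 0.004
```

Emit:
play_rows(
  series=[
    {"translation": [-0.002,0,0],"spin": 0},
    {"translation": [0,0,0],"spin": 0},
  ],
)

```text
time: 12.85
tool_pos: [0.5994, -0.0564, 0.0213]
tcp_rot: [0.112, -3.124, 0.001]
wrist_force: [-20.3, -7.1, 15.6]
width: -0.002
```

Emit:
play_rows(
  series=[
    {"translation": [-0.002,0,0],"spin": 0},
    {"translation": [0,0,0],"spin": 0},
  ],
)

```text
time: 13.05
tool_pos: [0.5994, -0.0564, 0.0214]
tcp_rot: [0.112, -3.12, 0.001]
wrist_force: [-26.2, -8.2, 20.3]
width: -0.0
```

The right end is seated too. I'll re-press the left end, since it may have backed off slightly.

Emit:
play_rows(
  series=[
    {"translation": [0.034,0,0],"spin": 0},
    {"translation": [0.008,0.03,0],"spin": 0},
    {"translation": [0,0.045,0],"spin": 0},
    {"translation": [0,0.045,0],"spin": 0},
    {"translation": [0,0.029,0],"spin": 0},
  ],
)

```text
time: 13.55
tool_pos: [0.5564, 0.0932, 0.0226]
tcp_rot: [-0.112, 3.138, 0.002]
wrist_force: [0.2, -0.2, 0.0]
width: 0.0
```

Emit:
play_rows(
  series=[
    {"translation": [-0.015,0,0],"spin": 0},
    {"translation": [-0.012,0,0],"spin": 0},
    {"translation": [-0.006,0,0],"spin": 0},
    {"translation": [0,0,0],"spin": 0},
  ],
)

```text
time: 13.95
tool_pos: [0.5892, 0.0924, 0.022]
tcp_rot: [0.108, -3.138, -0.001]
wrist_force: [-1.3, 0.6, 0.6]
width: 0.0
```

Emit:
play_rows(
  series=[
    {"translation": [-0.003,0,0],"spin": 0},
    {"translation": [0,0,0],"spin": 0},
  ],
)

```text
time: 14.15
tool_pos: [0.5891, 0.0921, 0.0215]
tcp_rot: [0.106, -3.132, -0.001]
wrist_force: [-10.1, 1.5, 6.7]
width: 0.001
```

Emit:
play_rows(
  series=[
    {"translation": [-0.002,0,0],"spin": 0},
    {"translation": [0,0,0],"spin": 0},
  ],
)

```text
time: 14.35
tool_pos: [0.589, 0.0921, 0.0215]
tcp_rot: [0.106, -3.128, -0.0]
wrist_force: [-15.4, 1.5, 12.9]
width: -0.002
```

Emit:
play_rows(
  series=[
    {"translation": [-0.003,0,0],"spin": 0},
    {"translation": [0,0,0],"spin": 0},
  ],
)

```text
time: 14.55
tool_pos: [0.5889, 0.0921, 0.0214]
tcp_rot: [0.106, -3.122, 0.0]
wrist_force: [-23.9, 0.5, 20.0]
width: -0.001
```

Emit:
play_rows(
  series=[
    {"translation": [0.034,0,0],"spin": 0},
    {"translation": [0.008,-0.03,0],"spin": 0},
    {"translation": [0,-0.045,0],"spin": 0},
    {"translation": [0,-0.045,0],"spin": 0},
    {"translation": [0,-0.029,0],"spin": 0},
  ],
)

```text
time: 15.05
tool_pos: [0.5663, -0.0621, 0.0226]
tcp_rot: [-0.106, 3.138, -0.002]
wrist_force: [-0.4, -0.1, 0.3]
width: 0.004
```

Emit:
play_rows(
  series=[
    {"translation": [-0.015,0,0],"spin": 0},
    {"translation": [-0.012,0,0],"spin": 0},
    {"translation": [-0.006,0,0],"spin": 0},
    {"translation": [0,0,0],"spin": 0},
  ],
)

```text
time: 15.45
tool_pos: [0.5993, -0.0562, 0.0222]
tcp_rot: [0.11, -3.14, 0.0]
wrist_force: [0.7, 0.0, -0.1]
width: 0.005
```

Emit:
play_rows(
  series=[
    {"translation": [-0.004,0,0],"spin": 0},
    {"translation": [0,0,0],"spin": 0},
  ],
)

```text
time: 15.65
tool_pos: [0.5996, -0.0557, 0.0217]
tcp_rot: [0.111, -3.133, 0.0]
wrist_force: [-7.2, -1.2, 6.0]
width: -0.002
```

Emit:
play_rows(
  series=[
    {"translation": [-0.003,0,0],"spin": 0},
    {"translation": [0,0,0],"spin": 0},
  ],
)

```text
time: 15.85
tool_pos: [0.5995, -0.0556, 0.0214]
tcp_rot: [0.111, -3.127, -0.0]
wrist_force: [-16.2, -3.3, 11.6]
width: -0.002
```

Both ends are now blocked at unchanged positions, and the contact line's slope of 4.0° equals the rail yaw. I'll retreat clear and check in both cameras.

Emit:
play_rows(
  series=[
    {"translation": [0.03,0,0],"spin": 0},
    {"translation": [0.04,0,0],"spin": 0},
    {"translation": [0.02,0,-0.04],"spin": 0},
    {"translation": [0,0,-0.05],"spin": 0},
    {"translation": [0,0,-0.05],"spin": 0},
  ],
)

```text
time: 16.35
tool_pos: [0.5139, -0.0612, 0.1626]
tcp_rot: [0.11, -3.137, -0.001]
wrist_force: [0.7, -0.2, 0.4]
width: 0.0
```

Emit:
play_rows(
  series=[
    {"translation": [0,-0.045,0],"spin": 0},
    {"translation": [0,-0.045,0],"spin": 0},
    {"translation": [0,-0.045,0],"spin": 0},
    {"translation": [0,-0.045,0],"spin": 0},
    {"translation": [0,-0.045,0],"spin": 0},
  ],
)

```text
time: 16.85
tool_pos: [0.5317, -0.2874, 0.1623]
tcp_rot: [-0.111, 3.139, -0.0]
wrist_force: [-0.1, -0.5, 0.1]
width: -0.004
```

```bash
python3 look.py .648 .022; python3 - <<'E'
from trk import *
b=bot.read_camera('top'); a=bot.read_camera('scene')
cv2.imwrite('pics/end.png',np.vstack([cv2.resize(a[160:275,190:380],None,fx=3,fy=2.6),cv2.resize(b[110:225,120:360],(570,299))]))
E
```

```text
world [0.6533 0.0222] yaw 3.8 | rail x -41.4 (gap -3.6) y -8.0 yaw -0.2
size [ 89. 205.]
t 16.90 tool [ 0.5323 -0.2945  0.1627] psi 3.9 in body mm [-141.4 -308. ] F [ 2.5 -5.4  0.5]
```

View pics/end.png

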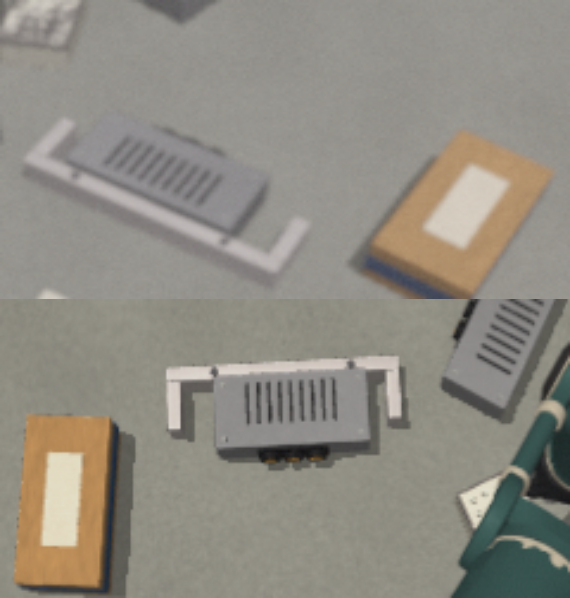

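Viewed: both views show the supply square and against the stop, between the cheeks (top panel: stop x 168–400, supply x 216–368). The glove box is in place, and the arm stands clear.

Emit:
play_rows(
  series=[
    {"translation": [0,0,-0.03],"spin": 0},
    {"translation": [0,0,0],"spin": 0},
    {"translation": [0,0,0],"spin": 0},
    {"translation": [0,0,0],"spin": 0},
  ],
)

```text
time: 17.4
tool_pos: [0.5311, -0.2851, 0.1914]
tcp_rot: [0.111, -3.139, -0.001]
wrist_force: [0.2, 0.2, -0.9]
width: -0.001
```

```bash
python3 -c "
from h import *
print(np.round(bot.read_state()['joint_vel'],3)); print(bot.finish_job())"
```

```text
[-0.007  0.009  0.006 -0.001  0.004  0.   ]
the job is handed in; nothing more can be done
None
```

The supply is in the rail: its far face sits against the stop, between the two end cheeks, and I handed the job in at about 17 s. I walked it there with the shut fingers, pushing left and right ends in turn: four larger swings, then small seating presses. The largest swing I measured was about 18° off square. The fingers stayed on the bare ends at about 22 mm above the desk.

**Last checks**
- **Seating:** both ends were pressed again, to 24 N on the left and 16 N on the right, and neither moved. The line between the two contact points slopes 4.0°, the same as the rail.
- **Camera:** the final scene view gives the supply 0.2° off the rail, about 8 mm right of centre. Both views show it against the stop and flat, with the glove box in place.
- **Clear:** the arm is about 0.19 m up and away from the supply, with the wrist force near zero.

**What disagreed or went unchecked**
- The scene camera put the far face 3.6 mm past the stop, which cannot be. Its supply outline was also about 5 mm long by then, and it had differed from the top camera by 5–8 mm at the start, so I relied on the contact readings for the final seating.
- The arm partly hid the tip rack in the last top view. The scene view showed only part of it, and I did not measure it again.

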